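# Unlatch the specimen guard and hold its gate ajar

### The arm

A 7-joint arm with a two-finger parallel gripper is mounted at the origin on the work surface. World frame = base frame: x ahead of the robot, y to its left, z up, the work surface at z = 0. Lengths are in mm, angles in rad, forces in N, time in s.
With the tool pointing down it reaches from about 400 to 850 mm from the base axis. Payload 4.5 kg.
Tool frame: the origin (TCP) lies midway between the tips of the shut fingers; the grasp point (between the pads) lies 19 mm behind it; z points along the fingers, y is the line along which they close (so a half turn about z gives the same grasp; the last joint's range is limited). The gripper opens to 85 mm and grips with 20 to 120 N. Pads are 22 mm wide; open, the fingers measure 114 mm over their backs; the gripper's body (76 mm by 85 mm) begins 54 mm behind the grasp point. The pads swing forward as they close: fully open they stand 13 mm farther back than shut.
Start: joints at [-1.217, 0.689, -0.195, 1.565, 0.157, 0.902, -0.215], TCP at [196.466, 593.342, 231.317] pointing down, gripper open.
Joint ranges: [-3.01, 3.01], [-0.46, 2.08], [-1.47, 1.51], [0.13, 2.56], [-1, 4.14], [0.04, 2.09], [-2.66, 2.66]. Speed limits (rad/s): [2.57, 2.57, 3.14, 3.14, 3.14, 3.14, 3.14].

### API

Orientations are given as a unit quaternion [w, x, y, z].
In Python, from rig import env, ik, optics, hand_in gives the robot as it stands. Calls block until the motion is done:
- env.movep(position, orientation): joint-space move of the TCP to a pose.
- env.move_straight(position, rot=None, rate=150, guard=None): straight line of the TCP; rot=None keeps the orientation; rate is the mean speed in mm/s. With guard (N) it stops when the force on the tool has changed by that much, and returns True; else False.
- env.goto_joints(angles): joint-space move.
- env.open_gripper() and env.close_gripper(): open the fingers fully, or close them until they stop; the grip force is fixed at half the most.
- env.pause(seconds).
- ik(position, orientation): joint angles nearest the present ones, or None.
- env.get_obs(): the state.
- optics.read_camera(name): name is "scene" or "top"; returns a dict with "color" (480x640x3 uint8, red, green, blue), "range_z" (480x640 float32, mm along the optical axis (not along the pixel's ray), 0 where there is no reading), "fx", "fy", "cx", "cy" (pixels), "pose" (4x4, takes a point from camera to world coordinates). Camera axes: x right, y down, z forward; pixel columns grow to the right and rows downward; lengths in mm; the calibration is good to about 2 mm. A picture is of the moment at which its call begins.
A pose or a line that the arm cannot do raises env.IKError and nothing moves.
- hand_in(): hands the job in; it is judged then, once.
The state is a dict: "t": time; "joints": joint angles; "joint_velocities": joint speeds; "tau": joint torques, N m; "tool_pos": TCP position; "ee_rot": TCP orientation; "contact_force": force on the tool from outside, world axes, zero at the start; "torque": the same for the moment, N m; "width": finger opening in mm; "finger_force": force on a finger pad.
Only numpy, scipy, OpenCV 4.12 (cv2) and the standard library are available. Lean on these libraries where they do the work, as an engineer would, in place of code of your own. Each camera call takes 0.05 s, during which the arm holds its last target. There are 200 camera calls.

### The job

Pull the orange-headed locking pin up out of its sleeve on the yellow guard gate, stand it in the blue cup and let go of it there. Then take the bolt's red knob, lift the sagging bolt so that its claw clears the bent-up red lip of the keeper while you draw it back out of the keeper without wrenching it, and pull the self-closing gate towards you until it is ajar by about a hand's width (some 8 cm at its free edge). Finish while still holding the gate there at rest, with the bolt drawn, the pin in the cup and the other things on the bench left where they were.

Things in the scene. Friction and masses are not known exactly. Their poses are not given: they have to be found in the camera images.
- guard: low clear-sided guard fixed to the bench, 400 mm wide (y) and 270 mm deep, 160 mm high. Origin: on the bench under the middle of the closed gate. Its x axis points into the guard (away from the robot at yaw 0), its y axis runs along the closed gate from the latch post (-y, right as seen by the robot) to the hinge post (+y), z up. It may be turned by up to 0.25 rad.
- gate (a joint): opening angle of the yellow-framed gate, rad; 0 closed, grows as the free (latch) edge swings out to the guard's -x side, towards the robot; up to 1.2. A spring closes it: about 0.3 N m when shut, 0.4 N m at 0.4 rad. The keeper holds it shut (a few mm of play) while the bolt is in.
- gate_leaf: the gate's leaf, which carries the pin sleeve and the bolt: 240 mm wide, 12 mm thick, from 15 to 160 mm above the bench. Its origin lies on the hinge line at bench level; at joint 0 its axes are the guard's, and the leaf extends along its -y.
- gate_hinge (a point): point on the gate's upright hinge axis, 160 mm above the bench, 128 mm from the guard's origin along the guard's +y
- gate_edge (a point): top of the gate's free edge, 248 mm from the hinge axis, 160 mm above the bench
- bolt (a joint): how far the bolt is drawn, m; 0 fully in the keeper, up to 0.055; moves along the gate's +y (towards the hinge). It slides with about 1.5 N of friction and stays where it is left. From about 0.030 on it is clear of the keeper.
- sag (a joint): how far the bolt is lifted from its sagging rest, m; 0 at rest, up to 0.035, straight up; it falls back under its own weight (about 4 N). The whole bolt with its knob moves up and down in its worn, tall-slotted guides.
- knob (a point): centre of the bolt's red knob, an upright cylinder 22 mm across and 28 mm high on a 10 mm stem above the bolt; at rest its centre is 191 mm above the bench, 30 mm in front (guard -x) of the gate's middle plane, above the gate's top edge. The gate and the bolt are moved by this knob.
- bolt_rod: steel bolt, 12 mm thick, lying along the gate 125 mm above the bench when sagging, with the knob, with a lug to the front that the locking pin blocks after about 13 mm of travel, and with a claw at its end that hangs behind the keeper's lip
- claw (a point): middle of the underside of the claw at the bolt's end (the claw is 18 mm by 12 mm along the bolt, 30 mm high); at rest 107 mm above the bench
- keeper: brass keeper fixed on the latch post, open at the top, with a front wall up to 161 mm above the bench and a red bent-up lip at the side facing the gate
- keeper_lip (a point): middle of the top edge of the keeper's red lip, 117.5 mm above the bench: the claw's underside must rise above it, so the bolt must be lifted by at least 11 mm (15 to 20 mm is comfortable) while it is drawn the first 25 mm; otherwise the claw stops against the lip after about 5 mm
- pin_head (a point): centre of the orange head of the locking pin, an upright cylinder 20 mm across and 36 mm high; it starts 235 mm above the bench. The pin's shaft is 10 mm across and its lower end lies 181 mm below this point. The pin stands in a sleeve (bore 15 mm, 46 mm deep, rim 100 mm above the bench) on the front of the gate, 64 mm in front of the gate's middle plane and about 24 mm from the bolt's knob along the gate (guard +y). It weighs roughly 120 g and comes straight up.
- pin_tip (a point): lower end of the locking pin, 181 mm from the centre of its head
- pin: the locking pin, 199 mm long in all; origin at its lower end, z along the shaft to the head
- cup_in (a point): centre of the inner floor of the blue cup, about 5 mm above the bench. The cup is fixed to the bench, 64 mm across outside at the rim, 100 mm high, wall 4 mm. The pin may lean in it.
- bottle: white squeeze bottle, 54 mm across, 130 mm tall; origin under its centre; a bystander, leave it alone
- disc_a: steel hardness test disc, 64 mm across, 10 mm high; origin under its centre; a bystander, leave it alone
- disc_b: brass test disc, 54 mm across, 18 mm high; origin under its centre; a bystander, leave it alone
- case: orange indenter case, 75 x 110 x 35 mm; origin under its centre; a bystander, leave it alone
- loupe: white standing magnifier, 44 mm across, 42 mm tall; origin under its centre; a bystander, leave it alone
- driver: screwdriver lying on the bench, 190 mm long; a bystander, leave it alone
- sample: green-painted steel sample block, 60 x 40 x 30 mm; origin under its centre; a bystander, leave it alone
Things that resemble listed ones, but are neither listed nor needed, are in the scene too. There is more than one size of the part that bears cup_in; the job needs the smallest.

How it is judged:
By the outcome, as a careful person would: the job done as asked, in the order asked, and still so for the second after the job is handed in, while the arm keeps its last pose, push and grip.
It also fails if it takes over 51 s, if anything falls off the work surface, if the arm or the gripper's body presses on something with over 40 N, if the wrist force passes 120 N, or if a joint passes its speed limit or range.

## Working session

There is one attempt and no reset: what is moved stays moved. The work goes in short steps, each a Python script; the robot and the scene stay as the last script left them, time stands still between calls to the robot, and variables do not carry over. Pictures are saved under pics/ and viewed, at most 10 in all, crops included, and the job is handed in when it is done.

```bash
ls; mkdir -p pics; python3 - <<'E'
from rig import env,optics
import cv2,numpy as np
for n in("scene","top"):
    c=optics.read_camera(n); cv2.imwrite(f"pics/{n}0.png",c["color"][:,:,::-1]); np.savez(f"{n}0.npz",**c)
    print(n,c["fx"],c["cx"],c["cy"],c["pose"].round(3).tolist(),(c["range_z"]>0).mean())
o=env.get_obs();print(o["t"],o["ee_rot"],o["width"],o["tool_pos"])
E
```

```text
pics
scene 506.1070323323002 325.2828837915558 238.76983145877807 [[-0.72, 0.509, -0.472, 1057.111], [0.694, 0.512, -0.506, 511.982], [-0.016, -0.692, -0.722, 928.571], [0.0, 0.0, 0.0, 1.0]] 0.9960579427083334
top 515.9960818710555 316.4513827530798 242.70255180684478 [[-0.024, -0.995, 0.093, 424.738], [-1.0, 0.024, 0.003, 10.658], [-0.005, -0.093, -0.996, 1483.028], [0.0, 0.0, 0.0, 1.0]] 0.9959700520833333
0.1 [-6.52170030e-05  1.59193831e-01  9.87246979e-01 -8.49946715e-04] 85.30199586579572 [196.34578759 592.72663435 230.55667065]
```

View pics/scene0.png

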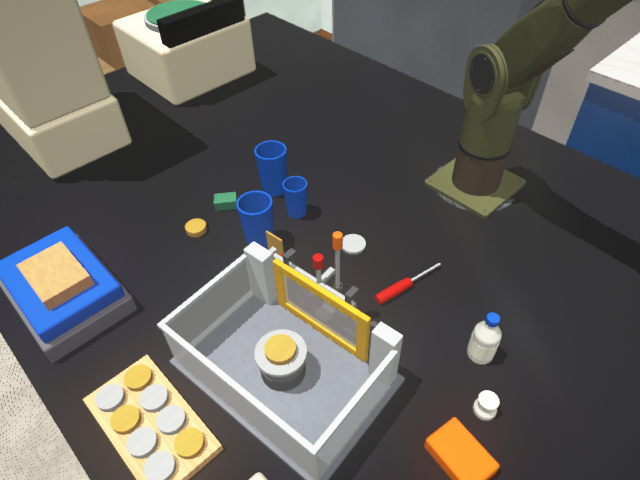

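View pics/top0.png

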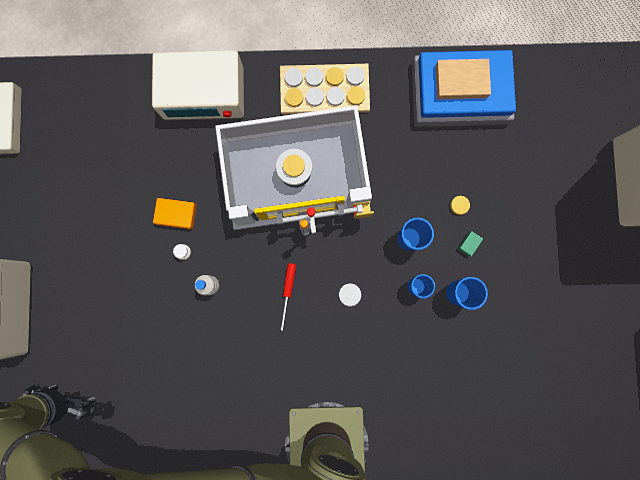

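The top view shows the smallest cup at (423,286), the pin head at (304,225) and the knob at (311,212). In the scene view they are at (296,197), (337,240) and (318,262).

```bash
cat > h.py <<'E'
import numpy as np,cv2
def ray(c,u,v):
    P=c["pose"];d=P[:3,:3]@np.array([(u-c["cx"])/c["fx"],(v-c["cy"])/c["fy"],1]);return P[:3,3],d
def plane(c,u,v,z):
    o,d=ray(c,u,v);return o+d*(z-o[2])/d[2]
def tri(r1,r2):
    A=np.stack([r1[1],-r2[1]],1);s=np.linalg.lstsq(A,r2[0]-r1[0],rcond=None)[0]
    p,q=r1[0]+s[0]*r1[1],r2[0]+s[1]*r2[1];return (p+q)/2,np.linalg.norm(p-q)
def mask(c,lo,hi,box):
    h=cv2.cvtColor(np.ascontiguousarray(c["color"]),cv2.COLOR_RGB2HSV);m=cv2.inRange(h,np.array(lo),np.array(hi))
    k=np.zeros_like(m);x0,y0,x1,y1=box;k[y0:y1,x0:x1]=255;return m&k
def cen(m):
    n,l,s,c=cv2.connectedComponentsWithStats(m);i=1+np.argmax(s[1:,4]);return c[i],s[i]
E
python3 - <<'E'
from h import *
S=dict(np.load("scene0.npz"));T=dict(np.load("top0.npz"))
O=((8,180,120),(17,255,255));R=((0,180,90),(5,255,255));B=((100,120,40),(130,255,255));Y=((20,150,80),(32,255,255))
for nm,cl,bs,bt in(("pin",O,(320,220,350,260),(290,210,320,240)),("knob",R,(300,245,330,280),(295,200,325,225))):
    a,sa=cen(mask(S,*cl,bs));b,sb=cen(mask(T,*cl,bt));print(nm,a,sa,b,sb,tri(ray(S,*a),ray(T,*b)))
    print([plane(T,*b,z).round(1) for z in((235,253) if nm=="pin" else (191,205))],plane(S,*a,235 if nm=="pin" else 191).round(1))
for c,bx in((T,(405,270,440,303)),(S,(280,175,310,220))):
    m=mask(c,*B,bx);_,s=cen(m);print(s)
    k=max(cv2.findContours(m,0,2)[0],key=cv2.contourArea)
    e=cv2.fitEllipse(cv2.convexHull(k));print(e,plane(c,*e[0],100).round(1),plane(c,*e[0],50).round(1))
    if c is S:
        l,t,w=s[0],s[1],s[2];print(plane(c,l+w/2,t+w*.36,100))
m=mask(T,*Y,(240,190,345,225));ys,xs=np.nonzero(m)
# upper (far) boundary of the yellow top rail
P=np.array([plane(T,x,ys[xs==x].min(),160)[:2] for x in range(262,340) if (xs==x).any()])
l=cv2.fitLine(P.astype(np.float32),cv2.DIST_HUBER,0,.01,.01).ravel();print("rail",l,np.arctan2(-l[0],l[1]),P[0],P[-1])
m=mask(S,*Y,(265,255,375,360));ys,xs=np.nonzero(m)
P=np.array([plane(S,x,ys[xs==x].min(),160)[:2] for x in range(285,360) if (xs==x).any()])
l=cv2.fitLine(P.astype(np.float32),cv2.DIST_HUBER,0,.01,.01).ravel();print("railS",l,np.arctan2(-l[0],l[1]),P[0],P[-1])
for n,(u,v) in dict(big1=(417,220),big2=(470,279)).items():
    z=T["range_z"][v-4:v+4,u];o,d=ray(T,u,v);print(n,(o[2]+d[2]*z).round())
E
```

```text
pin [337.07453416 239.82608696] [332 231  11  19 161] [303.22222222 226.        ] [300 224   8   4   9] (array([585.18755628,  43.21488953, 231.47403709]), np.float64(6.291034604391687))
[array([582.6,  45.5, 235. ]), array([580.4,  45. , 253. ])] [589.5  43.1 235. ]
knob [317.43181818 260.4469697 ] [313 253  10  16 132] [310.51785714 211.53571429] [307 208   8   9  56] (array([625.31484933,  26.66557017, 191.12514106]), np.float64(2.141304809027371))
[array([624.6,  27.5, 191. ]), array([622.4,  27.3, 205. ])] [625.9  25.7 191. ]
[407 274  28  25 524]
((421.2489318847656, 285.9985046386719), (24.088722229003906, 27.8709659576416), 87.16889953613281) [ 430.8 -262.2  100. ] [ 431. -272.   50.]
[280 175  28  44 977]
((294.3615417480469, 194.3756561279297), (31.07286834716797, 48.24045181274414), 168.0284881591797) [ 463.7 -233.3  100. ] [ 427.9 -278.3   50. ]
[ 440.73783401 -260.605369    100.        ]
rail [ 1.2133284e-01 -9.9261189e-01  6.5498267e+02  5.2933178e+01] -3.0199602 [641.75681903 153.4121096 ] [668.3025932  -47.00681335]
railS [ 1.2852101e-01 -9.9170679e-01  6.4934570e+02  6.1818474e+01] -3.012715 [660.67777805 -33.72628541] [636.85965392 148.35007638]
big1 [  0.  -3. 135. 128. 108. 108.  94.  88.]
big2 [  3.   0. 129. 136. 108.  92.  78.  67.]
```

```bash
python3 - <<'E'
from h import *
for n in("scene0","top0"):
    c=dict(np.load(n+".npz"));v,u=np.mgrid[:480,:640];z=c["range_z"]
    p=np.stack([(u-c["cx"])/c["fx"]*z,(v-c["cy"])/c["fy"]*z,z],-1)@c["pose"][:3,:3].T+c["pose"][:3,3]
    def sel(x,y,r,z0,z1): 
        q=p[(np.hypot(p[...,0]-x,p[...,1]-y)<r)&(p[...,2]>z0)&(p[...,2]<z1)&(z>0)];return q
    q=sel(434,-267,45,85,110);print(n,len(q),q.max(0),cv2.minEnclosingCircle(q[:,:2].astype(np.float32)))
    A=np.c_[2*q[:,:2],np.ones(len(q))];s=np.linalg.lstsq(A,(q[:,:2]**2).sum(1),rcond=None)[0];print("fit",s[:2],np.sqrt(s[2]+s[:2]@s[:2]))
    q=sel(588,45,20,222,262);print("pin",len(q),q.mean(0) if len(q) else 0,q[:,2].max() if len(q) else 0, q[q[:,2]>247].mean(0))
    q=sel(625,27,16,180,215);print("knob",len(q),q.mean(0),q[:,2].max(),q[q[:,2]>200].mean(0))
    q=sel(434,-267,110,115,300);print("tall near cup",q[:,2].max() if len(q) else 0)
E
```

```text
scene0 256 [ 466.29221696 -232.51360506  103.36872554] ((435.18829345703125, -265.3364562988281), 33.46047592163086)
fit [ 435.1479889  -265.01273805] 29.646322797741632
pin 165 [593.48868773  48.15789445 242.6226487 ] 255.8905388925126 [591.71722099  46.34296618 251.945155  ]
knob 159 [629.50481427  31.35699832 197.33921679] 207.59625783993351 [627.26438725  29.24417585 204.19397468]
tall near cup 136.4486653446254
top0 146 [ 462.93972386 -235.01919687  107.87681893] ((431.6805725097656, -266.5185546875), 31.901275634765625)
fit [ 431.79253423 -265.66621975] 29.366099252324325
pin 64 [587.13935944  44.08093484 249.2282927 ] 258.9195795482756 [588.23389269  43.98242294 251.98938401]
knob 68 [623.04541562  27.36140836 201.54775159] 211.39163062042667 [624.58268057  27.02815245 204.31760601]
tall near cup 140.0441115039871
```

```bash
cat >> h.py <<'E'
YAW=0.125
def q(a): return [0,np.cos(a/2),np.sin(a/2),0]
GX=np.array([np.cos(YAW),np.sin(YAW),0]);GY=np.array([-np.sin(YAW),np.cos(YAW),0])
A0=YAW+np.pi
E
python3 - <<'E'
from h import *
from rig import env,ik,optics
for a in(YAW,YAW+np.pi,YAW-np.pi):
    for p in((589,45,330),(589,45,214),(433,-265,310),(433,-265,170),(625,27,172),(560,40,190)): 
        j=ik(p,q(a));print(round(a,2),p,None if j is None else np.round(j,2))
    print()
E
```

```text
0.12 (589, 45, 330) [-0.46  0.59  0.55  1.56 -0.33  1.09 -1.28]
0.12 (589, 45, 214) [-0.41  0.71  0.46  1.71 -0.41  0.82 -1.21]
0.12 (433, -265, 310) [-0.12  0.61  1.01  1.84 -0.6   1.03 -0.31]
0.12 (433, -265, 170) [ 0.32  0.64  0.22  1.99 -0.26  0.53 -0.72]
0.12 (625, 27, 172) [-0.34  0.8   0.42  1.64 -0.43  0.79 -1.18]
0.12 (560, 40, 190) [-0.41  0.7   0.44  1.82 -0.43  0.71 -1.17]

3.27 (589, 45, 330) [ 0.03  0.55 -0.32  1.53  0.18  1.09  1.37]
3.27 (589, 45, 214) [ 0.07  0.68 -0.4   1.69  0.33  0.84  1.23]
3.27 (433, -265, 310) [ 0.49  0.43 -0.05  1.81  0.03  0.9   2.12]
3.27 (433, -265, 170) [ 0.8   0.68 -0.56  1.97  0.58  0.66  1.57]
3.27 (625, 27, 172) [ 0.11  0.78 -0.41  1.61  0.39  0.83  1.23]
3.27 (560, 40, 190) [ 0.09  0.68 -0.4   1.8   0.37  0.74  1.18]

-3.02 (589, 45, 330) [ 0.03  0.55 -0.32  1.53  0.18  1.09  1.37]
-3.02 (589, 45, 214) [ 0.07  0.68 -0.4   1.69  0.33  0.84  1.23]
-3.02 (433, -265, 310) [ 0.49  0.43 -0.05  1.81  0.03  0.9   2.12]
-3.02 (433, -265, 170) [ 0.8   0.68 -0.56  1.97  0.58  0.66  1.57]
-3.02 (625, 27, 172) [ 0.11  0.78 -0.41  1.61  0.39  0.83  1.23]
-3.02 (560, 40, 190) [ 0.09  0.68 -0.4   1.8   0.37  0.74  1.18]
```

```bash
python3 - <<'E'
from h import *
from rig import env,ik,optics
env.movep([589,45,330],q(A0))
print(env.move_straight([589,45,214],guard=8))
o=env.get_obs();print(o["t"],o["tool_pos"],o["contact_force"])
env.close_gripper()
o=env.get_obs();print(o["t"],o["width"],o["finger_force"],o["contact_force"])
c=optics.read_camera("scene");cv2.imwrite("pics/a.png",cv2.resize(c["color"][180:330,240:440,::-1],None,fx=3,fy=3))
E
```

```text
False
3.45 [589.67334995  45.32793136 214.81421188] [ 0.5677461   0.38951773 -0.01781721]
4.075 18.224559754184156 58.565563559532166 [-0.01345925 -0.77236165  2.93412065]
```

View pics/a.png

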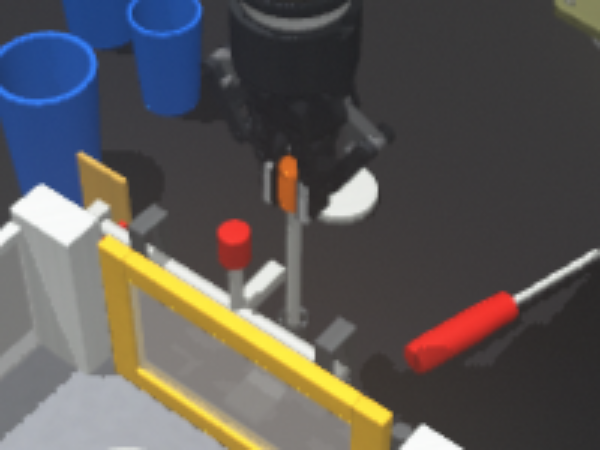

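The crop shows the orange head at (288,183) held between the fingers, with the pin still in its sleeve. Next I lift it.

```bash
python3 - <<'E'
from h import *
from rig import env,ik,optics
o=env.get_obs();p=np.array(o["tool_pos"])
env.move_straight(p+[0,0,60],rate=60);print(env.get_obs()["contact_force"])
env.move_straight(p+[0,0,112]);print(env.get_obs()["width"])
env.move_straight([433,-265,326],rate=180)
env.pause(.3);o=env.get_obs();print(o["t"],o["tool_pos"],o["width"],o["contact_force"])
c=optics.read_camera("scene");t=optics.read_camera("top")
cv2.imwrite("pics/b.png",np.hstack([cv2.resize(x["color"][a:a+130,b:b+130,::-1],None,fx=3,fy=3) for x,a,b in((c,90,230),(t,220,360))]))
E
```

```text
[ 0.83428469  0.12407322 -0.29142565]
18.66686287360415
8.1583 [ 433.15332692 -264.77456827  325.98361138] 18.67392937153487 [-0.88782522  0.43288505 -1.25095037]
```

View pics/b.png

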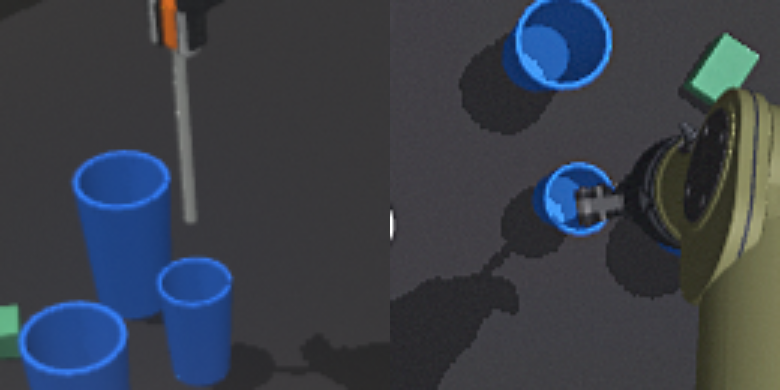

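The left panel shows the pin hanging plumb with its tip at (190,222), above the small cup rim at (195,282). I check the tip position, correct for it and lower.

```bash
python3 - <<'E'
from h import *
from rig import env,ik,optics
c=optics.read_camera("scene")
tip=plane(c,293.5,163,166);rim=plane(c,295,184,100);print(tip,rim)
d=np.clip(rim-tip,-10,10);d[2]=0;print(d)
if np.linalg.norm(d)<6: d*=0
p=np.array(env.get_obs()["tool_pos"])+d
env.move_straight([p[0],p[1],200],guard=8)
print(env.move_straight([p[0],p[1],168],rate=50,guard=5))
o=env.get_obs();print(o["t"],o["tool_pos"],o["contact_force"])
c=optics.read_camera("scene")
cv2.imwrite("pics/c.png",cv2.resize(c["color"][110:240,220:350,::-1],None,fx=3,fy=3))
E
```

```text
[ 435.52038617 -262.33501048  166.        ] [ 436.14030286 -261.97838825  100.        ]
[0.61991669 0.35662223 0.        ]
False
10.0917 [ 433.16656939 -264.94500001  167.98646079] [ 0.12637581  1.12648121 -1.14950178]
```

View pics/c.png

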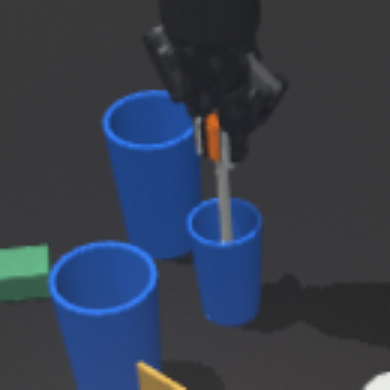

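The crop shows the shaft going into the small cup at (225,240). I let go there and go for the knob.

```bash
python3 - <<'E'
from h import *
from rig import env,ik,optics
print(env.move_straight([433.2,-265,164],rate=40,guard=3),env.get_obs()["tool_pos"])
env.open_gripper();env.pause(.2)
p=np.array(env.get_obs()["tool_pos"])
env.move_straight(p+[0,0,130],rate=120)
env.move_straight([625.5,27.5,300],rate=200)
c=optics.read_camera("scene")
print(env.move_straight([625.5,27.5,173],rate=120,guard=8))
o=env.get_obs();print(o["t"],o["tool_pos"],o["contact_force"])
c2=optics.read_camera("scene")
cv2.imwrite("pics/d.png",np.hstack([cv2.resize(c["color"][110:240,220:350,::-1],None,fx=3,fy=3),cv2.resize(c2["color"][200:330,240:370,::-1],None,fx=3,fy=3)]))
E
```

```text
False [ 434.46909673 -265.621891    165.26765899]
False
15.6417 [626.13252203  27.61803939 173.80203455] [-0.11631101  0.30969505  0.1963798 ]
```

View pics/d.png

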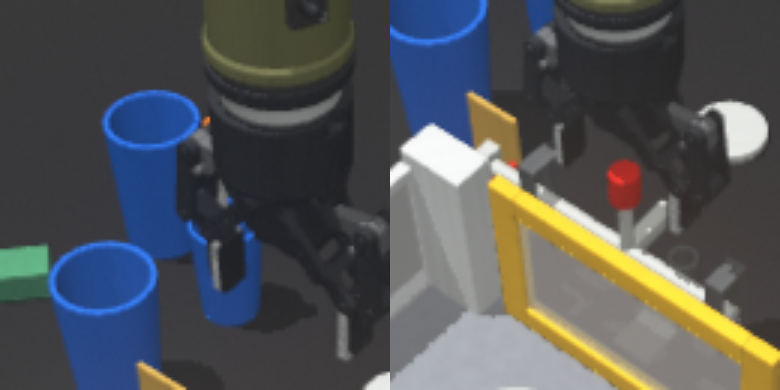

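The right panel shows the knob at (624,185) between the open fingers, and the left one the orange head still standing at the cup. I grip, lift and draw, with force guards.

```bash
python3 - <<'E'
from h import *
from rig import env,ik,optics
env.close_gripper()
o=env.get_obs();print(o["t"],o["width"],o["contact_force"].round(1))
p=np.array(o["tool_pos"])
print(env.move_straight(p+[0,0,18],rate=40,guard=12));o=env.get_obs();print(o["tool_pos"],o["contact_force"].round(1))
p=np.array(o["tool_pos"])
print(env.move_straight(p+44*GY,rate=40,guard=10));o=env.get_obs();print(o["t"],o["tool_pos"],o["contact_force"].round(1),o["width"])
c=optics.read_camera("scene");c2=optics.read_camera("top")
cv2.imwrite("pics/e.png",np.hstack([cv2.resize(c["color"][200:330,240:370,::-1],None,fx=3,fy=3),cv2.resize(c["color"][110:240,220:350,::-1],None,fx=3,fy=3)]))
E
```

```text
16.3 20.43487409564377 [ 0.2 -1.7  1.6]
False
[625.40976053  27.45271253 191.2148571 ] [ 0.6 -0.1 -3.2]
False
18.1583 [619.93912957  71.71336153 191.28198987] [-0.5  2.1 -4. ] 20.335194127636214
```

View pics/e.png

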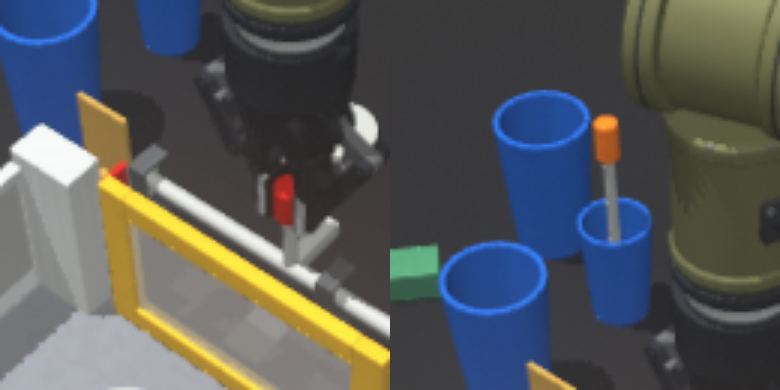

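The bolt is drawn 44 mm at low force and the pin stands in the small cup (head at (606,140) in the right panel). I get the hinge from the rail's extent and swing the gate about it.

```bash
python3 - <<'E'
from h import *
from rig import env,ik,optics
T=dict(np.load("top0.npz"));S=dict(np.load("scene0.npz"));Y=((20,150,80),(32,255,255))
def ext(c,bx):
    m=mask(c,*Y,bx);ys,xs=np.nonzero(m)
    P=np.array([plane(c,x,y,160) for x,y in zip(xs,ys)]);g=P@GY;return np.percentile(g,[.5,99.5])
k0=np.array([625.4,27.5,0]);e=ext(T,(240,190,350,225));print("rail along GY",e,"len",np.ptp(e),"knob",k0@GY)
ymid=e.mean()
H=k0+30*GX+(ymid+128-k0@GY)*GY;print("hinge",H)
th=np.arcsin(40/248)*2;n=10
p0=np.array(env.get_obs()["tool_pos"])
f=lambda t:np.array([[np.cos(t),np.sin(t),0],[-np.sin(t),np.cos(t),0],[0,0,1]])
for i in range(1,n+1):
    t=th*i/n;Hz=H.copy();Hz[2]=0
    tgt=Hz+f(t)@(p0-Hz)
    g=env.move_straight(tgt,rot=q(A0-t),rate=40,guard=12)
    if i%3==1 or g or i==n:
        o=env.get_obs();print(round(t,3),g,o["t"],np.round(o["tool_pos"]-tgt,1),o["contact_force"].round(1),round(o["width"],1))
    if g:break
env.pause(.3)
c=optics.read_camera("scene");t=optics.read_camera("top");np.savez("top1.npz",**t);np.savez("scene1.npz",**c)
cv2.imwrite("pics/f.png",np.hstack([cv2.resize(c["color"][200:370,240:410,::-1],None,fx=2.3,fy=2.3),cv2.resize(t["color"][150:320,220:390,::-1],None,fx=2.3,fy=2.3)]))
E
```

```text
rail along GY [-140.08039805   91.46993222] len 231.55033026949798 knob -50.68614241031486
hinge [635.91853129 184.41662027   0.        ]
0.032 False 18.5083 [ 0.5 -0.1  0.3] [ 2.4  0.3 -4.2] 20.6
0.13 False 19.2583 [ 0.3 -0.   0.1] [ 3.2 -0.8 -4. ] 20.7
0.227 False 20.0083 [ 0.3 -0.   0.1] [ 2.9  0.7 -3.3] 20.4
0.324 False 20.7583 [ 0.3 -0.1  0.1] [ 4.   0.5 -4. ] 20.1
```

View pics/f.png

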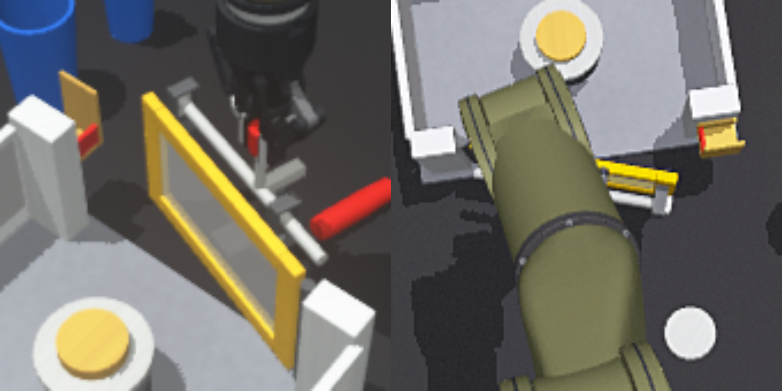

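The left panel shows the gate ajar with the bolt clear of the keeper (free corner at (150,95)), and the right panel the free corner at (677,175). I check the opening from the pixels.

```bash
python3 - <<'E'
from h import *
from rig import env
Y=((20,150,80),(32,255,255))
H=np.array([635.9,184.4,160]);E0=H-248*GY;print("closed edge",E0)
for n,u,v in(("scene1",305,241),("top1",344.3,226)):
    c=dict(np.load(n+".npz"));p=plane(c,u,v,160);print(n,p,(p-E0)@-GX,(p-H)@-GY)
T=dict(np.load("top1.npz"));m=mask(T,*Y,(306,210,352,240));ys,xs=np.nonzero(m)
P=np.array([plane(T,x,ys[xs==x].min(),160)[:2] for x in range(312,340) if (xs==x).any()])
l=cv2.fitLine(P.astype(np.float32),cv2.DIST_HUBER,0,.01,.01).ravel();print("leaf angle opened",YAW-np.arctan2(-l[0]*np.sign(l[1]),abs(l[1])))
o=env.get_obs();print(o["t"],np.abs(o["joint_velocities"]).max(),o["contact_force"])
E
```

```text
closed edge [666.81933388 -61.66502147 160.        ]
scene1 [589.06214778 -52.56636669 160.        ] 76.01612629937607 229.27797950405653
top1 [589.53152932 -58.49379228 160.        ] 76.28940723710363 235.2176773612437
leaf angle opened 0.31617147
21.1583 0.0014410228516406843 [ 3.25395156  0.7067374  -4.13071201]
```

```bash
python3 -c "
from rig import hand_in
print(hand_in())"
```

```text
the job is handed in; nothing more can be done
None
```

I handed the job in at about 21 s: the pin stands in the smallest blue cup, the bolt is drawn 44 mm, and the arm is holding the gate at rest about 8 cm ajar. No verdict came back.

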